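# Assemble a spectacle display stand and latch it

### The job

Put the spectacle display stand together: thread the tall metal spacer down the thick post, lower the wooden shelf over both posts, ridge up, until it rests flat on the spacer and on the thin post's shoulder, thread the short metal collar down the thick post on top of it, and last swing the latch arm over the collar as far as it goes. Lower every part gently until it is fully home instead of dropping it, and leave the other things on the table where they are.

Things in the scene. Friction and masses are not known exactly. Their poses are not given: they have to be found in the camera images.
- stand: Fixed stand. Wooden base 115 x 225 x 15 mm (local y -142 to 82); origin on the table midway between the posts, z up. Thick post at y = -50: 20 mm diameter, cone tip, top 109 mm above table. Thin post at y = +50: shoulder 32 mm diameter up to 75 mm, then a cone-tipped pin 12 mm diameter, top 97 mm. Latch column at y = -120: 18 mm diameter, 118 mm high.
- post_foot (a point): Foot of the thick post on its axis, on the top of the base (15 mm above the table).
- pin_shoulder (a point): Axis of the thin post at its shoulder (75 mm above the table), where the shelf rests.
- latch (a joint): Angle in rad of the latch arm about the vertical axis of the latch column. 0 = closed: arm along the stand's local +y, over the thick post (end stop). It grows anticlockwise seen from above; at 1.57 the arm points to local -x. Stiff enough to stay where it is left; any push on its knob moves it.
- latch_hinge (a point): Latch axis at the underside of the arm, 118 mm above the table.
- latch_knob (a point): Middle of the upright round knob on the dark steel latch arm, 85 mm from the hinge axis: 16 mm diameter, from the arm's top (129 mm above the table) to 165 mm; this point is at 147 mm. Arm 95 x 22 x 10 mm, underside 119 mm above the table, 4 mm above a collar that is home.
- spacer: Tall aluminium spacer tube: outer diameter 56, bore 25, height 60 mm; the same from both ends. Origin at its centre, z along its axis. Starts upright on the table.
- collar: Short aluminium collar: outer diameter 56, bore 25, height 30 mm; the same from both ends. Origin at its centre, z along its axis. Starts upright on the table.
- shelf: Plywood shelf 90 (local x) x 170 (y) x 10 mm, two through holes: 25 mm diameter at y = -50 (thick post), 17 mm at y = +50 (thin pin). On it a ridge 16 mm thick (x), 40 mm long (y -15 to 25), its top 46 mm above the underside. Origin: centre of the underside, z up; starts flat on the table, ridge up.
- shelf_hole (a point): Centre of the shelf's large hole, at the underside.
- shelf_ridge (a point): Middle of the ridge's length and thickness, 36 mm above the shelf's underside: where to grip it, closing along the shelf's x.
- glasses_a: Bystander: folded black spectacles, 136 x 26 x 41 mm; origin under the front frame, long axis x.
- glasses_b: Bystander: folded amber spectacles, 136 x 26 x 41 mm; origin under the front frame, long axis x.
- tape: Bystander: roll of tape, outer diameter 90, height 24 mm; origin at the centre of its underside.
- case: Bystander: black spectacle case 160 x 65 x 40 mm; origin at the centre of its underside.
- mug: Bystander: green mug, 80 mm wide, 100 mm high; origin at the centre of its underside.
- driver: Bystander: screwdriver lying on the table, long axis x.
Mind the look-alikes: they are no part of the job. There is more than one size of the shelf; the one meant has the size given above.

How it is judged:
By the outcome, as a careful person would: the job done as asked, in the order asked, and still so for the second after the job is handed in, with the robot touching nothing.
It also fails if it takes over 72 s, if anything falls off the work surface, if the arm or the gripper's body presses on something with over 40 N, if the wrist force passes 120 N, or if a joint passes its speed limit or range.

### The arm

A 7-joint arm with a two-finger parallel gripper is mounted at the origin on the work surface. World frame = base frame: x ahead of the robot, y to its left, z up, the work surface at z = 0. Lengths are in m, angles in rad, forces in N, time in s.
With the tool pointing down it reaches from about 0.35 to 0.9 m from the base axis. Payload 19.9 kg.
Tool frame: the origin (TCP) lies midway between the tips of the shut fingers; the grasp point (between the pads) lies behind it (bot.pinch_z is the z of the grasp point in the tool frame, in m); z points along the fingers, y is the line along which they close (so a half turn about z gives the same grasp; the last joint's range is limited). The gripper opens to 85 mm and grips with 20 to 120 N. Pads are 22 mm wide; open, the fingers measure 114 mm over their backs; the gripper's body (76 mm by 85 mm) begins 54 mm behind the grasp point. The pads swing forward as they close: fully open they stand 13 mm farther back than shut.
Start: joints at [1.274, 0.417, -0.01, 1.614, 0.005, 1.111, -0.053], TCP at [0.158, -0.605, 0.231] pointing down, gripper open.
Joint ranges: [-2.81, 2.81], [-0.39, 2.02], [-1.27, 1.25], [0.06, 2.57], [-1.19, 4.33], [0.19, 2], [-2.82, 2.82]. Speed limits (rad/s): [1.89, 1.89, 2.39, 2.39, 3.01, 3.01, 3.01].

### API

Orientations are given as a unit quaternion [x, y, z, w].
In Python, from cell import telemetry, optics, ticket, finder, bot gives the robot as it stands.
- The arm moves only by the tool drive_tool, never from a script. Its argument "rows" is a list of rows, each a list of 3 entries, a list of its own where there are three numbers: the turn, a rotation vector about the tool's x, y, z in rad, then the shift along the tool's x, y, z in mm, then the opening, from -1 (shut) to 1 (fully open). A call has 1 to 10 rows; each row is the pose to reach, as a shift and turn from the pose commanded when the call began, along the tool's axes at that moment; what a row does not reach only later rows make up. A row lasts 1/10 s, in which the tool goes at most 50 mm and 8.59 degrees, less where a joint would pass 70% of its speed; a pose out of reach is approached as far as the arm can. A call with a gripper value outside its range is refused whole. The fingers move at their own pace and stop on an object; the grip force is fixed at half the most. Time passes only in rows, so rows that repeat a pose let the fingers close. It gives the time, the measured TCP pose, the force, the opening and the grip force at its end, in the units of the state.
- telemetry.get_state(): the state, without advancing time (a new reading comes with each control period).
- optics.snapshot(name): name is "side" or "top"; returns the picture (400x640x3 uint8, red, green, blue); there is no depth.
- optics.camera_info(name): a dict with "intrinsics" (3x3 intrinsics, pixels), "cam_to_world" (4x4, takes a point from camera to world coordinates). Camera axes: x right, y up, looking along -z (the intrinsics and any distortion apply to the point x, -y, -z); pixel columns grow to the right and rows downward; lengths in m; the calibration is good to about 2 mm. A picture is of the moment at which its call begins. camera_info takes no time and is no camera call.
- ticket.close_job(): hands the job in; it is judged then, once.
Trained networks look in the newest picture that a camera, given by its name, has taken for a name from the list of things; names that differ only in an ending like _2 or _b are one class to them, and where a whole thing is asked for, a point or a joint stands for the part that bears it (a point fixed in the world has none). Each returns a list of dicts, best first, with "score" (0 to 1); they miss things now and then, are a little off and sometimes report something else, mostly with a low value. They report only what shows in the picture. A call takes as long as a camera call. They do not tell look-alikes from the thing itself.
- finder.search_frame(camera, name): "point" ([column, row] as shares, 0 to 1, of the picture: columns of its width, rows of its height, amid what is visible of it).
- finder.outline_of(camera, name): "pixels" (400x640 bool, what is visible of it) and "point" ([column, row] as shares, 0 to 1, of the picture: columns of its width, rows of its height, amid what is visible of it).
- finder.spot_point(camera, name): "point" ([column, row] as shares, 0 to 1, of the picture: columns of its width, rows of its height: a listed point, or the origin of a listed thing).
The state is a dict: "time": time; "q": joint angles; "joint_velocities": joint speeds; "effort": joint torques, N m; "ee_pos": TCP position; "tool_rot": TCP orientation; "contact_force": force on the tool from outside, world axes, zero at the start; "torque": the same for the moment, N m; "gripper_width": finger opening in m; "grip_force": force on a finger pad.
Only numpy, scipy, OpenCV 4.12 (cv2) and the standard library are available. Lean on these libraries where they do the work, as an engineer would, in place of code of your own. Each camera call takes 0.05 s, during which the arm holds its last target. There are 200 camera calls.

## Working session

There is one attempt and no reset: what is moved stays moved. The work goes in short steps, Python scripts to look and compute and a tool call to move; the robot and the scene stay as the last step left them, time stands still between calls to the robot, and variables do not carry over. Pictures are saved under pics/ and viewed, at most 10 in all, crops included, and the job is handed in when it is done.

Besides the shell and the picture viewer there is one more tool, called after ">>>" as name([rows], argument=value, ...), one row to a line, values as JSON. drive_tool: Moves the arm, as the interface text tells. Its arguments: {"type":"object","properties":{"rows":{"type":"array","items":{"type":"array"}}},"required":["rows"]}

```bash
ls; mkdir -p pics; python3 - <<'E'
from cell import telemetry, optics, ticket, finder, bot
import cv2,numpy as np
s=telemetry.get_state();print(s['time'],s['ee_pos'],s['tool_rot'],s['gripper_width'],bot.pinch_z)
for n in ('side','top'):
    im=optics.snapshot(n);cv2.imwrite(f'pics/{n}0.png',im[:,:,::-1])
    c=optics.camera_info(n);print(n,c)
    for t in ['stand','post_foot','pin_shoulder','latch_hinge','latch_knob','spacer','collar','shelf','shelf_hole','shelf_ridge','tape']:
        print(t,[(round(float(d['score']),2),np.round(np.array(d['point'])*[640,400],1).tolist()) for d in finder.spot_point(n,t)])
E
```

```text
pics
0.0 [ 0.15743609 -0.60447522  0.23065131] [ 9.91894081e-01  1.27065892e-01 -1.18712301e-04 -6.14895002e-04] 0.08546772404157373 -0.0187
side {'intrinsics': array([[461.35249772,   0.        , 322.53287691],
       [  0.        , 461.35249772, 196.43598844],
       [  0.        ,   0.        ,   1.        ]]), 'cam_to_world': array([[-0.81600614,  0.41057916, -0.4068891 , -0.02321187],
       [-0.57786865, -0.56212795,  0.59167558,  0.71343671],
       [ 0.01420592,  0.71793936,  0.69596068,  0.96561582],
       [ 0.        ,  0.        ,  0.        ,  1.        ]])}
stand [(0.63, [293.2, 187.6])]
post_foot [(0.78, [303.7, 174.5]), (0.66, [382.1, 185.2])]
pin_shoulder [(0.65, [281.9, 175.7])]
latch_hinge [(0.55, [318.2, 135.9])]
latch_knob [(0.5, [345.1, 142.6])]
spacer [(0.95, [233.5, 223.7])]
collar [(0.86, [325.4, 234.4])]
shelf [(0.89, [338.7, 360.5])]
shelf_hole [(0.93, [284.5, 278.1]), (0.69, [368.6, 356.2])]
shelf_ridge [(0.87, [266.2, 285.3]), (0.6, [381.9, 184.6]), (0.57, [336.0, 349.2]), (0.53, [276.9, 246.2])]
tape [(0.73, [191.9, 306.8])]
top {'intrinsics': array([[40
[... 177 characters left out ...]
261,  0.9883236 , -0.1519171 ,  0.33757161],
       [-0.99948257, -0.01614159, -0.02782155, -0.01565729],
       [-0.02994888,  0.15151207,  0.9880016 ,  1.05945666],
       [ 0.        ,  0.        ,  0.        ,  1.        ]])}
stand [(0.77, [362.0, 148.9])]
post_foot [(0.58, [377.4, 151.2])]
pin_shoulder [(0.96, [336.3, 141.1])]
latch_hinge [(0.69, [411.7, 141.5]), (0.41, [418.5, 172.2])]
latch_knob [(0.85, [420.3, 172.7])]
spacer [(0.96, [268.5, 137.7])]
collar [(0.78, [319.0, 221.4])]
shelf [(0.83, [227.1, 220.9]), (0.58, [206.2, 314.4])]
shelf_hole [(0.95, [246.1, 228.6]), (0.66, [229.5, 333.5])]
shelf_ridge [(0.79, [219.2, 220.5]), (0.59, [202.3, 315.2])]
tape [(0.59, [182.7, 177.9])]
```

View pics/top0.png

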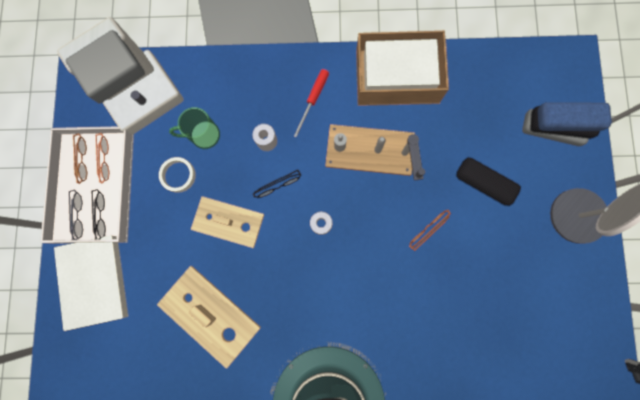

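View pics/side0.png

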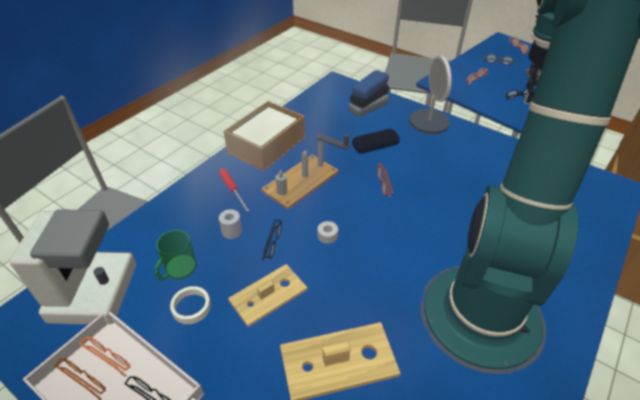

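The top view has two shelves. The small one is at about (227,221), roughly 70 px or 170 mm long; the big one is at (208,316), roughly 100 px long. The given size fits the small one. The spacer is at (264,137), the collar at (320,222), and the stand at (370,150) with the latch open. Next I'll fit the poses and view an enlarged crop.

```bash
cat > h.py <<'E'
from cell import telemetry, optics, ticket, finder, bot
import cv2,numpy as np
from scipy.optimize import least_squares
from scipy.spatial.transform import Rotation as R
S=np.array([640,400])
C={n:optics.camera_info(n) for n in('top','side')}
def proj(n,P):
    P=np.atleast_2d(P);T=C[n]['cam_to_world'];p=(P-T[:3,3])@T[:3,:3]
    K=C[n]['intrinsics'];p=p*[1,-1,-1];q=p@K.T;return q[:,:2]/q[:,2:]
def ray(n,uv,z):
    T=C[n]['cam_to_world'];K=C[n]['intrinsics']
    d=np.linalg.solve(K,[uv[0],uv[1],1])*[1,-1,-1];d=T[:3,:3]@d;o=T[:3,3]
    return o+d*(z-o[2])/d[2]
def se2(p,P):
    P=np.atleast_2d(P);c,s=np.cos(p[2]),np.sin(p[2])
    return np.c_[p[0]+c*P[:,0]-s*P[:,1],p[1]+s*P[:,0]+c*P[:,1],P[:,2]]
def hull_mask(n,Ps):
    m=np.zeros((400,640),np.uint8)
    for P in Ps:
        h=cv2.convexHull(proj(n,P).astype(np.float32));cv2.fillConvexPoly(m,np.round(h*16).astype(np.int32),1,shift=4)
    return m
def cyl(x,y,r,z0,z1):
    a=np.linspace(0,2*np.pi,60);return np.array([[x+r*np.cos(t),y+r*np.sin(t),z] for z in(z0,z1) for t in a])
E
cat > m.py <<'E'
from h import *
out={}
for n in('top','side'):
    optics.snapshot(n)
    for t in('spacer','collar','shelf','stand'):
        for i,d in enumerate(finder.outline_of(n,t)):
            m=d['pixels'];ys,xs=np.nonzero(m);out[f'{n}_{t}_{i}']=m
            print(n,t,i,round(float(d['score']),2),m.sum(),xs.min(),xs.max(),ys.min(),ys.max(),xs.mean().round(1),ys.mean().round(1))
np.savez('masks.npz',**out)
E
python3 m.py; python3 - <<'E'
import cv2,numpy as np
a=cv2.imread('pics/top0.png')
A=cv2.resize(a[110:190,315:435],None,fx=5,fy=5,interpolation=cv2.INTER_CUBIC)[:400,:600]
B=cv2.resize(a[185:375,150:270],None,fx=3,fy=3,interpolation=cv2.INTER_CUBIC)
cv2.imwrite('pics/cropA.png',A);cv2.imwrite('pics/cropB.png',B)
E
```

```text
top spacer 0 0.71 486 253 276 125 150 264.5 137.6
top collar 0 0.69 2172 192 262 198 247 226.8 222.1
top shelf 0 0.97 2126 192 261 198 247 226.3 222.0
top shelf 1 0.85 4729 157 258 267 366 207.6 315.9
top stand 0 0.92 4107 325 424 125 180 373.7 151.2
top stand 1 0.52 2261 192 263 197 247 227.0 221.9
side spacer 0 0.8 544 219 241 210 238 229.9 223.9
side collar 0 0.8 372 318 337 222 242 327.4 231.9
side shelf 0 0.96 5985 281 399 323 399 337.6 361.6
side shelf 1 0.91 2244 230 304 265 325 266.8 294.6
side stand 0 0.87 2646 262 349 133 209 304.2 174.7
```

View pics/cropA.png

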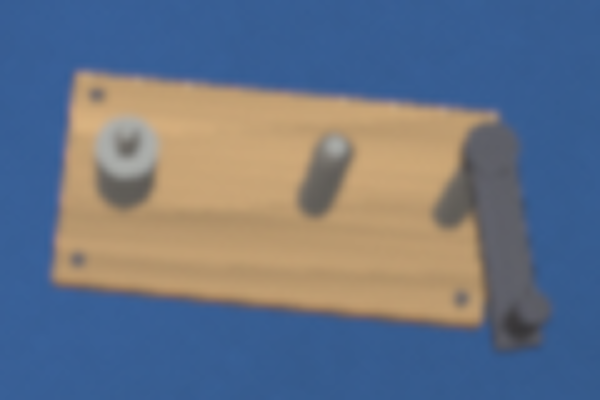

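View pics/cropB.png

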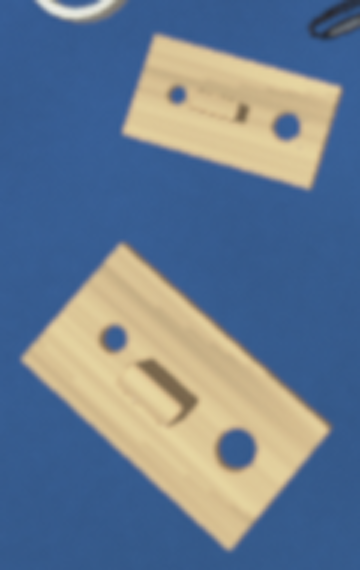

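Crop A shows the thin post at left, the thick post in the middle, and the column at right with the arm pointing local -x (latch about 1.57). Crop B shows that the upper shelf is the smaller one, with its large hole at right. Now I'll fit poses by silhouette.

```bash
cat >> h.py <<'E'
from scipy.optimize import minimize
def fg(im):
    hsv=cv2.cvtColor(im,cv2.COLOR_RGB2HSV);return ~((hsv[...,0]>95)&(hsv[...,0]<125)&(hsv[...,1]>120))
def box(x0,x1,y0,y1,z0,z1): return np.array([[x,y,z] for x in(x0,x1) for y in(y0,y1) for z in(z0,z1)])
PARTS={'spacer':[cyl(0,0,.028,0,.06)],'collar':[cyl(0,0,.028,0,.03)],
'shelf':[box(-.045,.045,-.085,.085,0,.01),box(-.008,.008,-.015,.025,0,.046)],
'stand':[box(-.0575,.0575,-.142,.082,0,.015),cyl(0,-.05,.01,0,.102),cyl(0,.05,.016,0,.075),cyl(0,-.12,.009,0,.118)]}
def fit(n,part,obs,p0,roi,nyaw=True,pad=3,dz=0,ign=None):
    x0,x1,y0,y1=roi;sl=(slice(y0-pad,y1+pad),slice(x0-pad,x1+pad))
    o=cv2.GaussianBlur(obs.astype(np.float32),(0,0),1.2)
    w=np.ones_like(o) if ign is None else (~ign).astype(np.float32)
    def f(p):
        q=[p[0]/10,p[1]/10,p[2] if nyaw else 0]
        m=hull_mask(n,[se2(q,P)+[0,0,dz] for P in PARTS[part]]).astype(np.float32)
        return float((w*(cv2.GaussianBlur(m,(0,0),1.2)-o)**2)[sl].sum())
    s=np.array([p0[0]*10,p0[1]*10,p0[2]]);k=3 if nyaw else 2
    g=lambda v:f(np.r_[v,s[k:]])
    r=minimize(g,s[:k],method='Nelder-Mead',options=dict(initial_simplex=np.vstack([s[:k]]+[s[:k]+.12*e for e in np.eye(k)]),xatol=1e-3,fatol=1e-3))
    return np.r_[r.x[:2]/10,r.x[2:]],r.fun
E
python3 - <<'E'
from h import *
im={n:cv2.imread(f'pics/{n}0.png')[:,:,::-1].copy() for n in C}
M=np.load('masks.npz')
f={n:fg(im[n]) for n in C}
for n,part,roi,uv,z in [('top','spacer',(253,276,125,150),(264.5,137.6),.03),('side','spacer',(219,241,210,238),(230,224),.03),
 ('top','collar',(309,332,211,235),(320.5,222.5),.015),('side','collar',(318,337,222,242),(327.4,231.9),.015)]:
    p=ray(n,uv,z);r=fit(n,part,f[n],[p[0],p[1],0],roi,False);print(n,part,p.round(4),r)
for n,k,uv in [('top','top_shelf_0',(226.3,222)),('side','side_shelf_1',(266.8,294.6))]:
    p=ray(n,uv,.007);ys,xs=np.nonzero(M[k]);roi=(xs.min(),xs.max(),ys.min(),ys.max())
    for y in(-.25,.25):print(n,'shelf',p.round(4),fit(n,'shelf',f[n],[p[0],p[1],y],roi))
for n,k,uv in [('top','top_stand_0',(362,149)),('side','side_stand_0',(293,187))]:
    p=ray(n,uv,.0);ys,xs=np.nonzero(M[k]);roi=(xs.min(),xs.max(),ys.min(),ys.max())
    ig=np.zeros((400,640),bool)
    if n=='top': ig[130:185,407:430]=1
    else: ig[130:150,314:355]=1
    for y in(-.1,.1):print(n,'stand',p.round(4),fit(n,'stand',f[n],[p[0],p[1],y],roi,ign=ig))
# checks
for n,L in [('top',[('shoulder?',(340.3,139.5),.075),('hole',(246.1,228.6),.005),('hinge',(413,139),.129)])]:
    for a,uv,z in L: print(a,ray(n,uv,z).round(4))
E
```

```text
top spacer [0.6663 0.156  0.03  ] (array([0.66718988, 0.15526848]), np.float64(0.7773168087005615))
side spacer [0.6656 0.1556 0.03  ] (array([0.66750984, 0.1539634 ]), np.float64(1.5584808588027954))
top collar [0.4429 0.0126 0.015 ] (array([0.4430141 , 0.01234603]), np.float64(23.11565399169922))
side collar [0.441  0.0115 0.015 ] (array([0.44156463, 0.01112599]), np.float64(0.9689998626708984))
top shelf [0.4486 0.2575 0.007 ] (array([ 0.45005251,  0.25624106, -0.28018374]), np.float64(59.92013931274414))
top shelf [0.4486 0.2575 0.007 ] (array([ 0.45004878,  0.25610995, -0.30434644]), np.float64(58.61625671386719))
side shelf [0.4481 0.26   0.007 ] (array([ 0.44956142,  0.25415362, -0.29730958]), np.float64(22.690044403076172))
side shelf [0.4481 0.26   0.007 ] (array([ 0.45011269,  0.25450611, -0.29588769]), np.float64(20.006237030029297))
top stand [ 0.6389 -0.0997  0.    ] (array([ 0.63956062, -0.08756918, -0.12405488]), np.float64(2.230929374694824))
top stand [ 0.6389 -0.0997  0.    ] (array([ 0.63945052, -0.08751205, -0.12121789]), np.float64(2.1564321517944336))
side stand [ 0.6386 -0.088   0.    ] (array([ 0.63955117, -0.09133864, -0.11923656]), np.float64(1233.439453125))
side stand [ 0.6386 -0.088   0.    ] (array([ 0.63940253, -0.09089463, -0.12694258]), np.float64(1232.66650390625))
shoulder? [ 0.6431 -0.0407  0.075 ]
hole [0.4308 0.2059 0.005 ]
hinge [ 0.6239 -0.2089  0.129 ]
```

```bash
cat > go.py <<'E'
import sys
from h import *
def go(x,y,z,psi):
    s=telemetry.get_state();r=R.from_quat(s['tool_rot'])
    a=np.radians(psi);ca,sa=np.cos(a),np.sin(a)
    t=R.from_matrix(np.array([[ca,sa,0],[sa,-ca,0],[0,0,-1]]))
    d=r.inv().apply(np.array([x,y,z])-s['ee_pos'])*1000
    print('t',round(s['time'],2),'ee',s['ee_pos'].round(4),'psi',np.degrees(np.arctan2(*r.as_matrix()[[1,0],0])).round(2),'F',s['contact_force'].round(1),'w',round(s['gripper_width'],4),'turn',(r.inv()*t).as_rotvec().round(3),'shift',d.round(1))
if __name__=='__main__': go(*map(float,sys.argv[1:]))
E
python3 go.py .6673 .1546 .2 83
```

```text
t 1.7 ee [ 0.1575 -0.6048  0.2312] psi 14.6 F [-0.7  0.5 -0.1] w 0.0853 turn [-0.    -0.    -1.194] shift [ 684.7 -606.4   31.3]
```

>>> drive_tool([
  [[0,0,-1.194],[685,-606,20],1],
  [[0,0,-1.194],[685,-606,20],1],
  [[0,0,-1.194],[685,-606,20],1],
  [[0,0,-1.194],[685,-606,20],1],
  [[0,0,-1.194],[685,-606,20],1],
  [[0,0,-1.194],[685,-606,20],1],
  [[0,0,-1.194],[685,-606,20],1],
  [[0,0,-1.194],[685,-606,20],1],
  [[0,0,-1.194],[685,-606,20],1],
  [[0,0,-1.194],[685,-606,20],1],
])

```text
time: 2.7
ee_pos: [0.4371, -0.1882, 0.2206]
tool_rot: [0.749, 0.663, 0.0, 0.0]
contact_force: [-0.4, -0.1, -0.8]
gripper_width: 0.0854
grip_force: 0.0
```

```bash
python3 go.py .6673 .1546 .15 83
```

```text
t 2.7 ee [ 0.4371 -0.1882  0.2206] psi 83.01 F [-0.4 -0.1 -0.8] w 0.0854 turn [0.001 0.    0.   ] shift [368.3 186.7  70.6]
```

>>> drive_tool([
  [[0,0,0],[368,187,60],1],
  [[0,0,0],[368,187,60],1],
  [[0,0,0],[368,187,60],1],
  [[0,0,0],[368,187,60],1],
  [[0,0,0],[368,187,60],1],
  [[0,0,0],[368,187,60],1],
  [[0,0,0],[368,187,60],1],
  [[0,0,0],[368,187,60],1],
  [[0,0,0],[368,187,60],1],
  [[0,0,0],[368,187,60],1],
])

```text
time: 3.7
ee_pos: [0.6668, 0.1559, 0.1592]
tool_rot: [0.748, 0.664, -0.0, -0.001]
contact_force: [-0.7, -0.9, -0.9]
gripper_width: 0.0854
grip_force: 0.0
```

```bash
python3 go.py .6673 .1546 .034 83
```

```text
t 3.7 ee [0.6668 0.1559 0.1592] psi 83.21 F [-0.7 -0.9 -0.9] w 0.0854 turn [-0.001 -0.001  0.004] shift [ -1.4   0.8 125.2]
```

>>> drive_tool([
  [[0,0,0],[-1,1,50],1],
  [[0,0,0],[-1,1,90],1],
  [[0,0,0],[-1,1,115],1],
  [[0,0,0],[-1,1,125],1],
  [[0,0,0],[-1,1,125],1],
  [[0,0,0],[-1,1,125],-1],
  [[0,0,0],[-1,1,125],-1],
  [[0,0,0],[-1,1,125],-1],
  [[0,0,0],[-1,1,125],-1],
  [[0,0,0],[-1,1,125],-1],
])

```text
time: 4.7
ee_pos: [0.6684, 0.1517, 0.0377]
tool_rot: [0.749, 0.663, 0.001, 0.001]
contact_force: [-6.6, -2.0, 15.3]
gripper_width: 0.0548
grip_force: 60.5
```

```bash
python3 go.py .6334 -.1378 .19 83
```

```text
t 4.7 ee [0.6684 0.1517 0.0377] psi 83.0 F [-6.6 -2.  15.3] w 0.0548 turn [ 0.002 -0.    -0.   ] shift [-291.5    0.9 -152.4]
```

>>> drive_tool([
  [[0,0,0],[0,0,0],-1],
  [[0,0,0],[0,0,0],-1],
  [[0,0,0],[0,0,-10],-1],
  [[0,0,0],[0,0,-40],-1],
  [[0,0,0],[0,0,-80],-1],
  [[0,0,0],[0,0,-120],-1],
  [[0,0,0],[0,0,-150],-1],
  [[0,0,0],[0,0,-150],-1],
  [[0,0,0],[0,0,-150],-1],
])

```text
time: 5.6
ee_pos: [0.6678, 0.1514, 0.1865]
tool_rot: [0.749, 0.663, 0.001, 0.001]
contact_force: [0.5, -0.3, -3.3]
gripper_width: 0.0545
grip_force: 64.1
```

```bash
python3 go.py .6334 -.1378 .19 83
```

```text
t 5.6 ee [0.6678 0.1514 0.1865] psi 83.0 F [ 0.5 -0.3 -3.3] w 0.0545 turn [ 0.002 -0.     0.   ] shift [-291.2    1.1   -3.6]
```

>>> drive_tool([
  [[0,0,0],[-294,1,0],-1],
  [[0,0,0],[-294,1,0],-1],
  [[0,0,0],[-294,1,0],-1],
  [[0,0,0],[-294,1,0],-1],
  [[0,0,0],[-294,1,0],-1],
  [[0,0,0],[-294,1,0],-1],
  [[0,0,0],[-294,1,0],-1],
  [[0,0,0],[-294,1,0],-1],
  [[0,0,0],[-294,1,0],-1],
])

```text
time: 6.5
ee_pos: [0.6327, -0.1392, 0.1847]
tool_rot: [0.749, 0.663, -0.0, -0.001]
contact_force: [-0.8, 1.4, -2.1]
gripper_width: 0.0546
grip_force: 64.1
```

```bash
python3 - <<'E'
from h import *
ims={}
for n in C: ims[n]=optics.snapshot(n);cv2.imwrite(f'pics/{n}1.png',ims[n][:,:,::-1])
for n in C:
    print(n,[(round(float(d['score']),2),(np.array(d['point'])*S).round(1)) for d in finder.spot_point(n,'spacer')])
    for d in finder.outline_of(n,'spacer'):
        ys,xs=np.nonzero(d['pixels']);print(d['score'],d['pixels'].sum(),xs.min(),xs.max(),ys.min(),ys.max())
P=ims
a=ims['side'][90:210,240:380,::-1];b=ims['top'][90:210,310:450,::-1]
cv2.imwrite('pics/c1.png',cv2.resize(np.hstack([a,b]),None,fx=2.85,fy=4,interpolation=cv2.INTER_CUBIC))
E
python3 go.py .6334 -.1407 .19 83
```

```text
top [(0.61, array([385.4, 128.8]))]
0.5 252 371 381 116 144
side [(0.77, array([300.6, 133.1])), (0.66, array([287.3, 281.1]))]
0.9 404 293 312 119 146
t 6.8 ee [ 0.6329 -0.1397  0.1853] psi 83.07 F [-0.5  0.3 -2.5] w 0.0549 turn [-0.    -0.     0.001] shift [-0.9  0.6 -4.7]
```

View pics/c1.png

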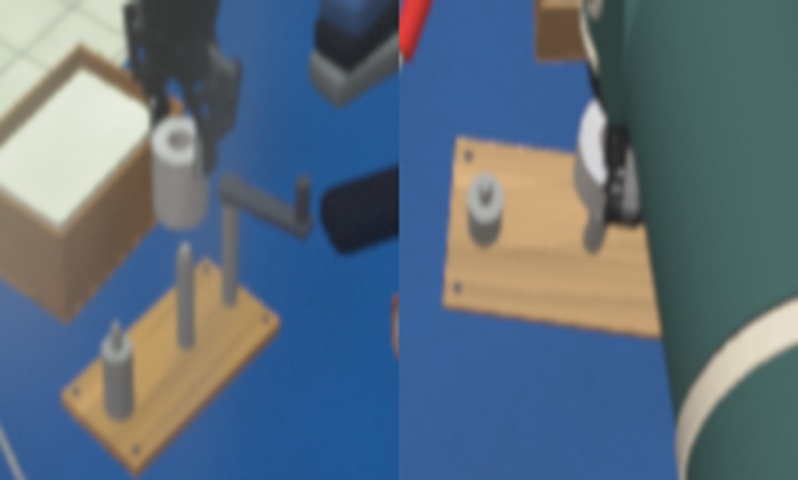

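Side crop: the spacer is held upright just above the thick post, its bottom at about (180,205) and the tip at (184,245) in crop pixels. I'll measure the offset precisely from edge columns.

```bash
cat > edges.py <<'E'
from h import *
def centre(im,row,c0,c1,wide):
    g=im.astype(float)[row-1:row+2,c0:c1].mean(0)
    sat=(g.max(1)-g.min(1))/g.max(1)   # grey -> low
    sat=cv2.GaussianBlur(np.interp(np.arange(0,c1-c0,.1),np.arange(c1-c0),sat)[None],(0,0),3)[0]
    d=np.gradient(sat);return c0+np.argmin(d)/10,c0+np.argmax(d)/10
E
python3 - <<'E'
from edges import *
im=cv2.imread('pics/side1.png')[:,:,::-1]
b=.1473
for r in (132,135,138,141): print(r,centre(im,r,285,320,0))
for r in (155,160,165,170): print('post',r,centre(im,r,296,316,0))
pc=se2([.6395,-.0882,-.122],[[0,-.05,z] for z in (.105,.09,.07,.05)])
print('post pred',proj('side',pc).round(1).tolist())
for off in ((0,0),(0,.003)):
  c=np.array([.6329+off[0],-.1397+off[1]])
  m=hull_mask('side',[cyl(c[0],c[1],.028,b,b+.06)])
  for r in(132,135,138,141): xs=np.nonzero(m[r])[0];print(off,r,xs.min(),xs.max()+1)
  print(np.nonzero(m.any(1))[0][[0,-1]])
f=fg(im)
obs=f.copy();print('bottom row',[ (c,np.nonzero(~f[135:160,c])[0][:1]+135) for c in range(297,310,2)])
E
```

```text
132 (np.float64(292.5), np.float64(314.4))
135 (np.float64(316.6), np.float64(312.5))
138 (np.float64(316.5), np.float64(312.5))
141 (np.float64(317.5), np.float64(312.5))
post 155 (np.float64(301.5), np.float64(314.5))
post 160 (np.float64(301.2), np.float64(307.4))
post 165 (np.float64(301.6), np.float64(307.4))
post 170 (np.float64(302.1), np.float64(307.4))
post pred [[303.6, 152.6], [303.7, 156.5], [303.8, 161.7], [303.9, 166.7]]
(0, 0) 132 294 315
(0, 0) 135 294 315
(0, 0) 138 294 315
(0, 0) 141 294 315
[118 147]
(0, 0.003) 132 293 314
(0, 0.003) 135 293 314
(0, 0.003) 138 294 314
(0, 0.003) 141 294 314
[119 147]
bottom row [(297, array([147])), (299, array([148])), (301, array([148])), (303, array([149])), (305, array([148])), (307, array([148])), (309, array([148]))]
```

```bash
python3 - <<'E'
from edges import *
im=cv2.imread('pics/top1.png')[:,:,::-1]
i2=cv2.imread('pics/side1.png')[:,:,::-1]
def prof(im,r,c0,c1): 
    g=im[r-1:r+2,c0:c1].astype(float).mean(0);return ((g.max(1)-g.min(1))/g.max(1)).round(2)
for r in(122,126,130,134): print(r,prof(im,r,364,384))
for off in (0,.003):
  m=hull_mask('top',[cyl(.6329,-.1397+off,.028,.1473,.2073)])
  print(off,[(r,np.nonzero(m[r])[0].min()) for r in(122,126,130,134)])
for r in (136,140): print('side',r,prof(i2,r,288,320))
for r in (160,166): print('side post',r,prof(i2,r,296,314))
E
```

```text
122 [0.62 0.62 0.62 0.62 0.62 0.62 0.62 0.61 0.47 0.19 0.05 0.02 0.01 0.
 0.   0.   0.02 0.04 0.05 0.01]
126 [0.43 0.44 0.47 0.5  0.52 0.53 0.54 0.47 0.21 0.04 0.02 0.02 0.01 0.01
 0.   0.   0.02 0.04 0.03 0.02]
130 [0.4  0.4  0.39 0.39 0.39 0.39 0.36 0.26 0.14 0.08 0.04 0.01 0.01 0.01
 0.01 0.01 0.01 0.01 0.02 0.04]
134 [0.4  0.4  0.4  0.4  0.4  0.4  0.36 0.25 0.13 0.09 0.08 0.08 0.07 0.04
 0.02 0.01 0.01 0.01 0.01 0.02]
0 [(122, np.int64(375)), (126, np.int64(373)), (130, np.int64(372)), (134, np.int64(372))]
0.003 [(122, np.int64(373)), (126, np.int64(372)), (130, np.int64(371)), (134, np.int64(371))]
side 136 [0.38 0.38 0.38 0.37 0.33 0.21 0.09 0.06 0.05 0.05 0.05 0.05 0.05 0.04
 0.04 0.04 0.04 0.03 0.03 0.03 0.02 0.02 0.01 0.01 0.13 0.33 0.46 0.47
 0.37 0.22 0.14 0.13]
side 140 [0.37 0.38 0.38 0.37 0.33 0.22 0.09 0.06 0.05 0.05 0.05 0.05 0.05 0.05
 0.04 0.04 0.03 0.03 0.03 0.02 0.02 0.02 0.01 0.02 0.14 0.35 0.47 0.49
 0.45 0.34 0.18 0.09]
side post 160 [0.61 0.61 0.58 0.54 0.44 0.26 0.08 0.01 0.02 0.02 0.03 0.15 0.31 0.39
 0.41 0.41 0.41 0.41]
side post 166 [0.39 0.43 0.45 0.45 0.44 0.37 0.21 0.06 0.01 0.01 0.02 0.16 0.32 0.4
 0.42 0.42 0.42 0.42]
```

>>> drive_tool([
  [[0,0,0],[-1.6,-0.7,15],-1],
  [[0,0,0],[-1.6,-0.7,30],-1],
  [[0,0,0],[-1.6,-0.7,38],-1],
  [[0,0,0],[-1.6,-0.7,44],-1],
  [[0,0,0],[-1.6,-0.7,50],-1],
  [[0,0,0],[-1.6,-0.7,54],-1],
  [[0,0,0],[-1.6,-0.7,58],-1],
  [[0,0,0],[-1.6,-0.7,60],-1],
  [[0,0,0],[-1.6,-0.7,60],-1],
])

```text
time: 7.7
ee_pos: [0.6319, -0.142, 0.1252]
tool_rot: [0.749, 0.663, -0.0, -0.0]
contact_force: [0.5, 0.2, -0.8]
gripper_width: 0.0547
grip_force: 64.2
```

```bash
python3 go.py .632 -.1412 .0537 83
```

```text
t 7.7 ee [ 0.6319 -0.142   0.1252] psi 83.01 F [ 0.5  0.2 -0.8] w 0.0547 turn [-0. -0.  0.] shift [ 0.8  0.1 71.5]
```

>>> drive_tool([
  [[0,0,0],[0,0,12],-1],
  [[0,0,0],[0,0,25],-1],
  [[0,0,0],[0,0,37],-1],
  [[0,0,0],[0,0,48],-1],
  [[0,0,0],[0,0,57],-1],
  [[0,0,0],[0,0,64],-1],
  [[0,0,0],[0,0,67],-1],
  [[0,0,0],[0,0,69],-1],
  [[0,0,0],[0,0,70],-1],
])

```text
time: 8.6
ee_pos: [0.6321, -0.1419, 0.0555]
tool_rot: [0.749, 0.663, 0.0, 0.0]
contact_force: [0.0, -0.2, -1.7]
gripper_width: 0.0547
grip_force: 64.2
```

```bash
python3 go.py .632 -.1412 .0527 83
```

```text
t 8.6 ee [ 0.6321 -0.1419  0.0555] psi 83.01 F [ 0.  -0.2 -1.7] w 0.0547 turn [ 0. -0.  0.] shift [ 0.7 -0.2  2.8]
```

>>> drive_tool([
  [[0,0,0],[0,0,1],-1],
  [[0,0,0],[0,0,2],-1],
  [[0,0,0],[0,0,3],-1],
  [[0,0,0],[0,0,3],-1],
])

```text
time: 9.0
ee_pos: [0.6321, -0.142, 0.0529]
tool_rot: [0.749, 0.663, 0.0, 0.0]
contact_force: [-3.3, 0.6, 5.3]
gripper_width: 0.0543
grip_force: 64.8
```

>>> drive_tool([
  [[0,0,0],[0,0,0.5],-1],
  [[0,0,0],[0,0,0.5],1],
  [[0,0,0],[0,0,0.5],1],
  [[0,0,0],[0,0,0],1],
  [[0,0,0],[0,0,-20],1],
  [[0,0,0],[0,0,-60],1],
  [[0,0,0],[0,0,-100],1],
  [[0,0,0],[0,0,-140],1],
  [[0,0,0],[0,0,-140],1],
])

```text
time: 9.9
ee_pos: [0.6343, -0.142, 0.198]
tool_rot: [0.749, 0.663, 0.002, 0.003]
contact_force: [0.7, 0.0, -0.3]
gripper_width: 0.0853
grip_force: 0.0
```

```bash
python3 go.py .4515 .260 .14 73.1
```

```text
t 9.9 ee [ 0.6343 -0.142   0.198 ] psi 83.01 F [ 0.7  0.  -0.3] w 0.0853 turn [0.008 0.    0.173] shift [ 376.8 -230.8   55.9]
```

>>> drive_tool([
  [[0,0,0.173],[377,-231,20],1],
  [[0,0,0.173],[377,-231,20],1],
  [[0,0,0.173],[377,-231,20],1],
  [[0,0,0.173],[377,-231,20],1],
  [[0,0,0.173],[377,-231,56],1],
  [[0,0,0.173],[377,-231,56],1],
  [[0,0,0.173],[377,-231,56],1],
  [[0,0,0.173],[377,-231,56],1],
  [[0,0,0.173],[377,-231,56],1],
  [[0,0,0.173],[377,-231,56],1],
])

```text
time: 10.9
ee_pos: [0.4448, 0.2659, 0.1356]
tool_rot: [0.801, 0.599, -0.0, -0.001]
contact_force: [-0.0, -0.6, 0.2]
gripper_width: 0.0853
grip_force: 0.0
```

```bash
python3 go.py .4515 .260 .018 73.1; python3 - <<'E'
from h import *
ims={n:optics.snapshot(n) for n in C}
a=ims['side'][100:200,240:370,::-1];b=ims['side'][220:330,210:340,::-1]
r=lambda q:cv2.resize(q,(400,320),interpolation=cv2.INTER_CUBIC)
cv2.imwrite('pics/c2.png',np.hstack([r(a),r(b)]));cv2.imwrite('pics/side2.png',ims['side'][:,:,::-1]);cv2.imwrite('pics/top2.png',ims['top'][:,:,::-1])
E
```

```text
t 10.9 ee [0.4448 0.2659 0.1356] psi 73.57 F [-0.  -0.6  0.2] w 0.0853 turn [-0.002 -0.001  0.008] shift [ -4.    8.4 117.6]
```

View pics/c2.png

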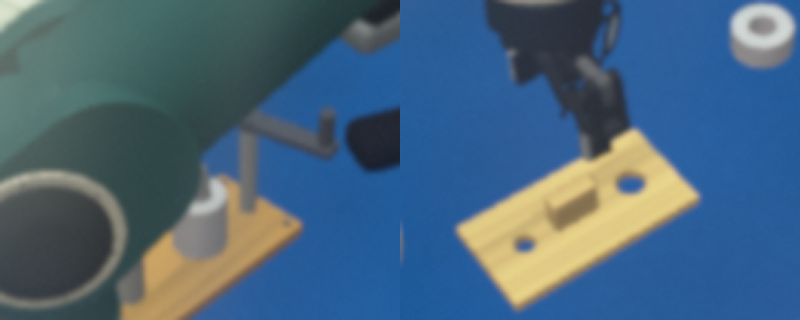

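Spacer is seated on the thick post at crop (205,215). The ridge at crop (572,200) is clear for grasping.

```bash
python3 go.py .4515 .260 .018 73.1
```

```text
t 11.0 ee [0.4478 0.2613 0.136 ] psi 73.24 F [ 0.3 -0.5  0.1] w 0.0852 turn [-0.001  0.     0.002] shift [ -0.2   4.  118. ]
```

>>> drive_tool([
  [[0,0,0],[0,2.5,50],1],
  [[0,0,0],[0,2.5,90],1],
  [[0,0,0],[0,2.5,110],1],
  [[0,0,0],[0,2.5,117],1],
  [[0,0,0],[0,2.5,117],1],
  [[0,0,0],[0,2.5,117],1],
])

```text
time: 11.6
ee_pos: [0.4518, 0.2596, 0.0205]
tool_rot: [0.804, 0.595, 0.001, 0.0]
contact_force: [-0.1, -0.9, 0.1]
gripper_width: 0.0855
grip_force: 0.0
```

```bash
python3 go.py .4515 .260 .018 73.1
```

```text
t 11.6 ee [0.4518 0.2596 0.0205] psi 73.06 F [-0.1 -0.9  0.1] w 0.0855 turn [ 0.001 -0.001 -0.001] shift [ 0.3 -0.4  2.5]
```

>>> drive_tool([
  [[0,0,0],[0,0,2],-1],
  [[0,0,0],[0,0,2],-1],
  [[0,0,0],[0,0,2],-1],
  [[0,0,0],[0,0,2],-1],
  [[0,0,0],[0,0,2],-1],
  [[0,0,0],[0,0,2],-1],
  [[0,0,0],[0,0,2],-1],
  [[0,0,0],[0,0,2],-1],
])

```text
time: 12.4
ee_pos: [0.451, 0.2597, 0.0177]
tool_rot: [0.803, 0.596, 0.0, 0.0]
contact_force: [-0.9, -1.2, 7.5]
gripper_width: 0.0152
grip_force: 59.4
```

```bash
python3 go.py .4515 .260 .018 73.1
```

```text
t 12.4 ee [0.451  0.2597 0.0177] psi 73.1 F [-0.9 -1.2  7.5] w 0.0152 turn [ 0. -0. -0.] shift [ 0.4  0.4 -0.3]
```

>>> drive_tool([
  [[0,0,0],[0,0,-10],-1],
  [[0,0,0],[0,0,-40],-1],
  [[0,0,0],[0,0,-85],-1],
  [[0,0,0],[0,0,-130],-1],
  [[0,0,0],[0,0,-160],-1],
  [[0,0,0],[0,0,-162],-1],
  [[0,0,0],[0,0,-162],-1],
])

```text
time: 13.1
ee_pos: [0.4511, 0.2595, 0.18]
tool_rot: [0.803, 0.595, 0.001, 0.0]
contact_force: [0.4, -0.5, -2.6]
gripper_width: 0.0151
grip_force: 58.9
```

```bash
python3 go.py .640 -.0835 .178 83
```

```text
t 13.1 ee [0.4511 0.2595 0.18  ] psi 73.09 F [ 0.4 -0.5 -2.6] w 0.0151 turn [ 0.001 -0.    -0.173] shift [-273.2  280.5    2.2]
```

>>> drive_tool([
  [[0,0,-0.173],[-34,35,0],-1],
  [[0,0,-0.173],[-68,70,0],-1],
  [[0,0,-0.173],[-102,105,0],-1],
  [[0,0,-0.173],[-136,140,0],-1],
  [[0,0,-0.173],[-170,175,0],-1],
  [[0,0,-0.173],[-204,210,0],-1],
  [[0,0,-0.173],[-238,245,0],-1],
  [[0,0,-0.173],[-260,268,0],-1],
  [[0,0,-0.173],[-273,280,0],-1],
  [[0,0,-0.173],[-273,280,0],-1],
])

```text
time: 14.1
ee_pos: [0.6393, -0.0852, 0.1775]
tool_rot: [0.75, 0.662, -0.001, -0.001]
contact_force: [-0.0, 0.9, -2.4]
gripper_width: 0.0151
grip_force: 58.9
```

>>> drive_tool([
  [[0,0,0],[0,0,0],-1],
  [[0,0,0],[0,0,0],-1],
  [[0,0,0],[0,0,0],-1],
])

```text
time: 14.4
ee_pos: [0.6392, -0.0817, 0.1794]
tool_rot: [0.748, 0.663, 0.0, -0.0]
contact_force: [-0.2, -0.5, -1.7]
gripper_width: 0.0151
grip_force: 58.9
```

```bash
python3 go.py .640 -.0835 .178 83; python3 - <<'E'
from h import *
ims={n:optics.snapshot(n) for n in C}
for n in C: cv2.imwrite(f'pics/{n}3.png',ims[n][:,:,::-1])
a=ims['side'][90:210,230:370,::-1];b=ims['top'][90:210,280:420,::-1]
cv2.imwrite('pics/c3.png',cv2.resize(np.hstack([a,b]),(800,400),interpolation=cv2.INTER_CUBIC))
E
```

```text
t 14.4 ee [ 0.6392 -0.0817  0.1794] psi 83.11 F [-0.2 -0.5 -1.7] w 0.0151 turn [-0.    -0.     0.002] shift [-1.7  1.   1.4]
```

View pics/c3.png

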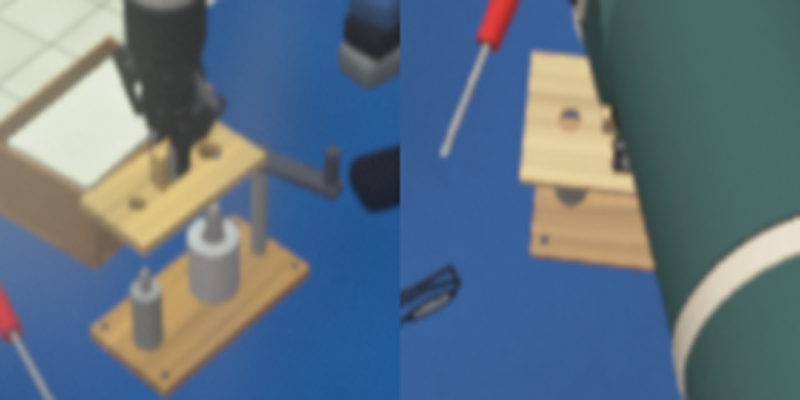

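Side crop: the shelf is held level above the posts. Its small hole is at crop (137,204), large hole at (208,152), thin pin tip at (144,272) and thick tip at (215,205). I'll compare these with predictions.

```bash
python3 - <<'E'
from h import *
st=[.6395,-.0882,-.122]
tcp=np.array([.6392,-.0817]);psi=np.radians(83.1)-np.pi/2
c=se2([*tcp,psi],[[0,-.005,0]])[0];sh=[c[0],c[1],psi];zb=.1794-.0177
print('shelf',sh)
cor=se2(sh,[[-.045,.085,.01],[-.045,-.085,.01],[-.045,.085,0],[.045,.085,.01],[0,.05,.01],[0,-.05,.01]])+[0,0,zb]
tips=se2(st,[[0,.05,.097],[0,-.05,.109]])
sc=lambda n,P:((proj(n,P)-([230,90] if n=='side' else [280,90]))*[400/140,400/120]+[0 if n=='side' else 400,0]).round(0).tolist()
print('side cor',sc('side',cor));print('tips',sc('side',tips));print('top cor',sc('top',cor))
# chamfer: edges of picture vs model edges
for n,ex in (('side',[(0,3),(0,1)]),('top',[(0,3),(0,1)])):
    im=cv2.imread(f'pics/{n}3.png').astype(np.float32)
    im=cv2.GaussianBlur(im,(0,0),.7)
    for zz in (.01,0.):
      C4=se2(sh,[[-.045,.085,zz],[-.045,-.085,zz],[.045,.085,zz]])+[0,0,zb]
      for nm,(i,j) in {'end+y':(0,2),'long-x':(0,1)}.items():
        t=np.linspace(.15,.5 if nm=='long-x' else .85,40)[:,None];P=C4[i]*(1-t)+C4[j]*t
        nrm=(C4[0]-C4[1] if nm=='end+y' else C4[0]-C4[2]);nrm=nrm/np.linalg.norm(nrm)
        d=np.arange(-.012,.0121,.0005)
        pr=[cv2.remap(im,*[q.astype(np.float32).reshape(-1,1) for q in proj(n,P+k*nrm).T],cv2.INTER_LINEAR).mean((0,1)) for k in d]
        g=np.linalg.norm(np.gradient(np.array(pr),axis=0),axis=1);top=[k for k in range(1,len(d)-1) if g[k]>=g[k-1] and g[k]>g[k+1]]
        print(n,nm,zz,[(round(d[k]*1000,1),round(float(g[k]),1)) for k in top])
E
```

```text
shelf [np.float64(0.6385993158058267), np.float64(-0.08666378670964722), np.float64(-0.1204277183876088)]
side cor [[143.0, 246.0], [266.0, 153.0], [144.0, 256.0], [78.0, 198.0], [137.0, 202.0], [209.0, 149.0]]
tips [[141.0, 269.0], [210.0, 205.0]]
top cor [[520.0, 179.0], [737.0, 204.0], [520.0, 183.0], [532.0, 52.0], [570.0, 120.0], [697.0, 134.0]]
side end+y 0.01 [(np.float64(0.5), 4.5), (np.float64(2.0), 4.5)]
side long-x 0.01 [(np.float64(0.0), 5.5)]
side end+y 0.0 [(np.float64(-6.0), 4.6)]
side long-x 0.0 [(np.float64(-9.0), 5.6)]
top end+y 0.01 [(np.float64(-10.0), 0.0), (np.float64(1.5), 14.1)]
top long-x 0.01 [(np.float64(-1.0), 9.1), (np.float64(6.0), 1.1), (np.float64(8.5), 0.8), (np.float64(11.5), 1.0)]
top end+y 0.0 [(np.float64(-10.5), 0.0), (np.float64(-9.5), 0.0), (np.float64(2.0), 14.0)]
top long-x 0.0 [(np.float64(-4.0), 9.1), (np.float64(3.0), 1.1), (np.float64(5.5), 0.9), (np.float64(8.5), 1.1), (np.float64(11.0), 1.1)]
```

```bash
python3 - <<'E'
from h import *
for pic in ('side0','side3'):
    f=fg(cv2.imread(f'pics/{pic}.png')[:,:,::-1].copy())
    ig=np.zeros((400,640),bool);ig[:172,:]=1
    if pic=='side3': ig[:,270:282]=0
    import h
    if pic=='side3': h.PARTS['stand'].append(cyl(0,-.05,.028,.015,.075))
    print(pic,fit('side','stand',f,[.6395,-.0885,-.122],(262,349,133,209),ign=ig))
    ig[:,:]=0;ig[:150,:]=1;ig[:175,:290]=1;ig[:,325:]=1
    print(pic,fit('side','stand',f,[.6395,-.0885,-.122],(262,349,133,209),ign=ig))
f=fg(cv2.imread('pics/top0.png')[:,:,::-1].copy())
E
```

```text
side0 (array([ 0.6397274 , -0.09069916, -0.12287733]), np.float64(1.816452980041504))
side0 (array([ 0.63937414, -0.09047628, -0.12436138]), np.float64(2.713679790496826))
side3 (array([ 0.63972989, -0.0905934 , -0.12183081]), np.float64(435.1482849121094))
side3 (array([ 0.64048812, -0.09217169, -0.08876817]), np.float64(87.1139907836914))
```

>>> drive_tool([
  [[0,0,0],[-3.3,0,0],-1],
  [[0,0,0],[-3.3,0,15],-1],
  [[0,0,0],[-3.3,0,30],-1],
  [[0,0,0],[-3.3,0,42],-1],
  [[0,0,0],[-3.3,0,48],-1],
  [[0,0,0],[-3.3,0,52],-1],
  [[0,0,0],[-3.3,0,56],-1],
  [[0,0,0],[-3.3,0,59],-1],
  [[0,0,0],[-3.3,0,59],-1],
])

```text
time: 15.4
ee_pos: [0.639, -0.0863, 0.1202]
tool_rot: [0.749, 0.663, -0.0, -0.0]
contact_force: [-0.0, 0.5, -1.8]
gripper_width: 0.0149
grip_force: 58.9
```

```bash
python3 go.py .639 -.085 .0927 83; python3 - <<'E'
from h import *
im=optics.snapshot('side');cv2.imwrite('pics/side4.png',im[:,:,::-1])
cv2.imwrite('pics/c4.png',cv2.resize(im[110:210,240:365,::-1],(750,600),interpolation=cv2.INTER_CUBIC))
E
```

```text
t 15.4 ee [ 0.639  -0.0863  0.1202] psi 83.01 F [-0.   0.5 -1.8] w 0.0149 turn [-0. -0.  0.] shift [ 1.3 -0.2 27.5]
```

View pics/c4.png

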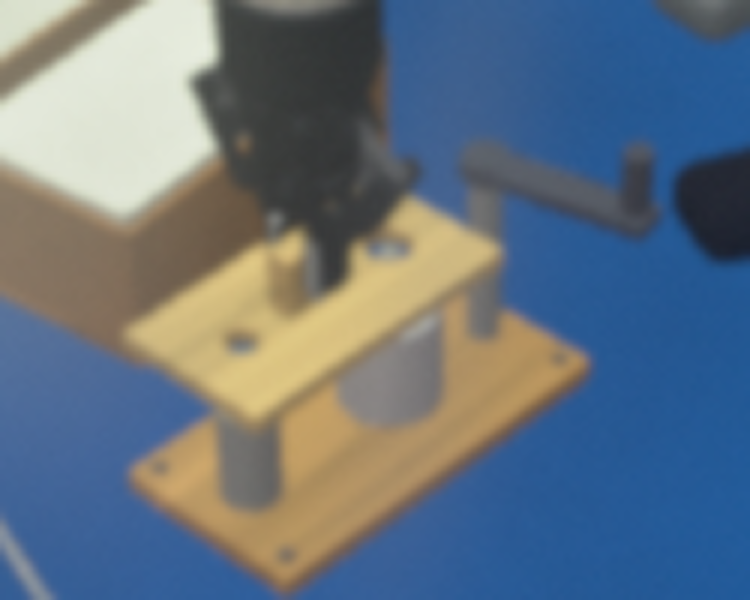

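Side crop: the shelf is level, with the thick post entering the large hole at (390,245) and the small hole at (242,343) over the pin. No contact force, so continue down gently.

>>> drive_tool([
  [[0,0,0],[1,0,0],-1],
  [[0,0,0],[1,0,3],-1],
  [[0,0,0],[1,0,6],-1],
  [[0,0,0],[1,0,9],-1],
  [[0,0,0],[1,0,12],-1],
  [[0,0,0],[1,0,14],-1],
  [[0,0,0],[1,0,14],-1],
])

```text
time: 16.15
ee_pos: [0.639, -0.0852, 0.106]
tool_rot: [0.749, 0.663, -0.0, -0.0]
contact_force: [0.0, 0.2, -2.0]
gripper_width: 0.0151
grip_force: 58.9
```

>>> drive_tool([
  [[0,0,0],[0,0,4],-1],
  [[0,0,0],[0,0,8],-1],
  [[0,0,0],[0,0,10],-1],
  [[0,0,0],[0,0,11],-1],
  [[0,0,0],[0,0,12],-1],
  [[0,0,0],[0,0,13],-1],
  [[0,0,0],[0,0,13],-1],
])

```text
time: 16.85
ee_pos: [0.6391, -0.0853, 0.0932]
tool_rot: [0.749, 0.663, -0.0, -0.0]
contact_force: [0.1, 0.3, -2.0]
gripper_width: 0.0152
grip_force: 58.9
```

>>> drive_tool([
  [[0,0,0],[0,0,0.6],-1],
  [[0,0,0],[0,0,1.2],-1],
  [[0,0,0],[0,0,1.8],-1],
  [[0,0,0],[0,0,1.8],-1],
])

```text
time: 17.25
ee_pos: [0.6394, -0.0853, 0.0928]
tool_rot: [0.749, 0.663, 0.0, 0.0]
contact_force: [-7.4, -1.1, 15.8]
gripper_width: 0.0152
grip_force: 61.3
```

>>> drive_tool([
  [[0,0,0],[0,0,1],-1],
  [[0,0,0],[0,0,1],1],
  [[0,0,0],[0,0,1],1],
  [[0,0,0],[0,0,0],1],
  [[0,0,0],[0,0,-20],1],
  [[0,0,0],[0,0,-60],1],
  [[0,0,0],[0,0,-90],1],
  [[0,0,0],[0,0,-90],1],
  [[0,0,0],[0,0,-90],1],
])

```text
time: 18.15
ee_pos: [0.6394, -0.0854, 0.1819]
tool_rot: [0.749, 0.663, 0.0, 0.0]
contact_force: [-0.5, -0.4, -0.5]
gripper_width: 0.0857
grip_force: 0.0
```

```bash
python3 go.py .4423 .0118 .13 83
```

```text
t 18.15 ee [ 0.6394 -0.0854  0.1819] psi 83.0 F [-0.5 -0.4 -0.5] w 0.0857 turn [0.001 0.    0.   ] shift [  72.5 -207.5   51.7]
```

>>> drive_tool([
  [[0,0,0],[17,-48,0],1],
  [[0,0,0],[33,-96,0],1],
  [[0,0,0],[50,-144,0],1],
  [[0,0,0],[65,-185,20],1],
  [[0,0,0],[72,-203,40],1],
  [[0,0,0],[72.5,-207.5,52],1],
  [[0,0,0],[72.5,-207.5,52],1],
  [[0,0,0],[72.5,-207.5,52],1],
  [[0,0,0],[72.5,-207.5,52],1],
])

```text
time: 19.05
ee_pos: [0.4432, 0.0116, 0.13]
tool_rot: [0.749, 0.662, 0.0, 0.0]
contact_force: [0.8, 0.6, 0.4]
gripper_width: 0.0853
grip_force: 0.0
```

```bash
python3 go.py .4423 .0118 .006 83; python3 - <<'E'
from h import *
im=optics.snapshot('side');cv2.imwrite('pics/side5.png',im[:,:,::-1])
print([(round(float(d['score']),2),(np.array(d['point'])*S).round(1)) for d in finder.spot_point('side','collar')],[ (round(float(d['score']),2),(np.array(d['point'])*S).round(1)) for d in finder.spot_point('side','shelf_hole')])
T=optics.snapshot('top');cv2.imwrite('pics/top5.png',T[:,:,::-1])
E
```

```text
t 19.05 ee [0.4432 0.0116 0.13  ] psi 82.96 F [0.8 0.6 0.4] w 0.0853 turn [ 0.001 -0.001 -0.001] shift [ -0.  -1. 124.]
[(0.95, array([329.3, 235.9])), (0.38, array([293.5, 159.4]))] [(0.55, array([305.1, 156.2]))]
```

>>> drive_tool([
  [[0,0,0],[0,-1,45],1],
  [[0,0,0],[0,-1,85],1],
  [[0,0,0],[0,-1,110],1],
  [[0,0,0],[0,-1,120],1],
  [[0,0,0],[0,-1,124],1],
  [[0,0,0],[0,-1,124],1],
])

```text
time: 19.85
ee_pos: [0.4416, 0.0122, 0.0061]
tool_rot: [0.749, 0.663, 0.0, 0.0]
contact_force: [0.5, 0.2, -0.0]
gripper_width: 0.0852
grip_force: 0.0
```

>>> drive_tool([
  [[0,0,0],[0,0,0],-1],
  [[0,0,0],[0,0,0],-1],
  [[0,0,0],[0,0,0],-1],
  [[0,0,0],[0,0,0],-1],
  [[0,0,0],[0,0,0],-1],
  [[0,0,0],[0,0,0],-1],
])

```text
time: 20.45
ee_pos: [0.4417, 0.0119, 0.0067]
tool_rot: [0.749, 0.663, 0.0, 0.001]
contact_force: [-4.4, -1.1, 20.7]
gripper_width: 0.0536
grip_force: 59.3
```

```bash
python3 go.py .4423 .0118 .006 83
```

```text
t 20.45 ee [0.4417 0.0119 0.0067] psi 83.02 F [-4.4 -1.1 20.7] w 0.0536 turn [0.002 0.    0.   ] shift [-0.   0.6  0.7]
```

>>> drive_tool([
  [[0,0,0],[0,0,-10],-1],
  [[0,0,0],[0,0,-40],-1],
  [[0,0,0],[0,0,-85],-1],
  [[0,0,0],[0,0,-130],-1],
  [[0,0,0],[0,0,-165],-1],
  [[0,0,0],[0,0,-170],-1],
  [[0,0,0],[0,0,-170],-1],
])

```text
time: 21.15
ee_pos: [0.4414, 0.0117, 0.1766]
tool_rot: [0.749, 0.662, 0.001, 0.001]
contact_force: [-0.3, -0.3, -2.4]
gripper_width: 0.0537
grip_force: 64.5
```

```bash
python3 go.py .633 -.1385 .17 83
```

```text
t 21.15 ee [0.4414 0.0117 0.1766] psi 82.97 F [-0.3 -0.3 -2.4] w 0.0537 turn [ 0.002  0.001 -0.   ] shift [-125.6  208.5    7.2]
```

>>> drive_tool([
  [[0,0,0],[-24,40,0],-1],
  [[0,0,0],[-48,80,0],-1],
  [[0,0,0],[-72,120,0],-1],
  [[0,0,0],[-96,160,0],-1],
  [[0,0,0],[-115,191,0],-1],
  [[0,0,0],[-125.6,208.5,5],-1],
  [[0,0,0],[-125.6,208.5,7],-1],
  [[0,0,0],[-125.6,208.5,7],-1],
  [[0,0,0],[-125.6,208.5,7],-1],
  [[0,0,0],[-125.6,208.5,7],-1],
])

```text
time: 22.15
ee_pos: [0.6323, -0.1373, 0.1686]
tool_rot: [0.749, 0.663, -0.0, -0.0]
contact_force: [-0.5, -1.0, -1.0]
gripper_width: 0.0536
grip_force: 64.4
```

```bash
python3 go.py .633 -.1385 .122 83; python3 - <<'E'
from h import *
im=optics.snapshot('side');cv2.imwrite('pics/side6.png',im[:,:,::-1])
cv2.imwrite('pics/c6.png',cv2.resize(im[100:200,250:375,::-1],(750,600),interpolation=cv2.INTER_CUBIC))
s=telemetry.get_state()['ee_pos']
b=s[2]-.0067
for c in ((s[0],s[1]),):
    m=hull_mask('side',[cyl(c[0],c[1],.028,b,b+.03)]);ys,xs=np.nonzero(m);print('pred',xs.min(),xs.max(),ys.min(),ys.max())
for d in finder.outline_of('side','collar'):
    ys,xs=np.nonzero(d['pixels']);print(round(float(d['score']),2),xs.min(),xs.max(),ys.min(),ys.max())
E
```

```text
t 22.15 ee [ 0.6323 -0.1373  0.1686] psi 83.06 F [-0.5 -1.  -1. ] w 0.0536 turn [-0.     0.     0.001] shift [-1.1  0.9 46.6]
pred 294 313 123 143
0.72 294 310 124 142
```

View pics/c6.png

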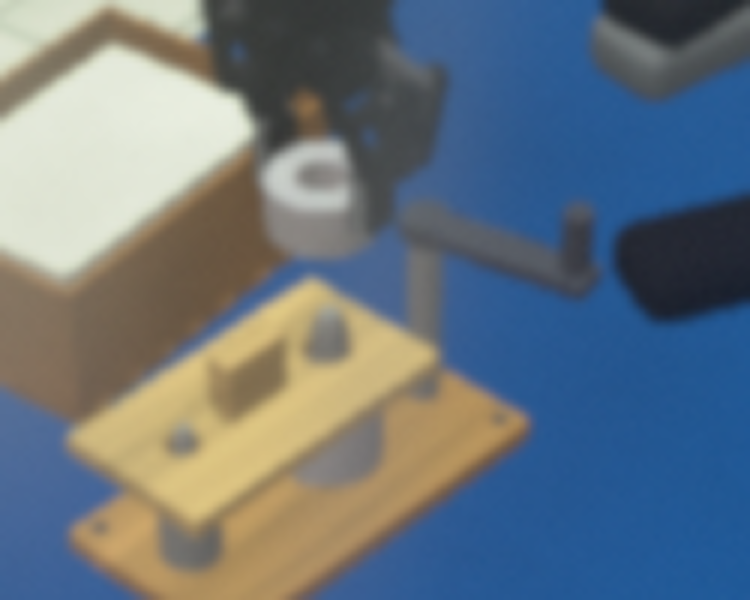

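Side crop: the shelf is flat on the spacer and thin-post shoulder, with both tips showing at (182,438) and (327,310). The collar at (320,200) sits about 1 px left of the post axis, so I'll shift it slightly along -tool x.

>>> drive_tool([
  [[0,0,0],[-2,0,0],-1],
  [[0,0,0],[-2,0,15],-1],
  [[0,0,0],[-2,0,30],-1],
  [[0,0,0],[-2,0,42],-1],
  [[0,0,0],[-2,0,48],-1],
  [[0,0,0],[-2,0,51],-1],
  [[0,0,0],[-2,0,54],-1],
  [[0,0,0],[-2,0,57],-1],
  [[0,0,0],[-2,0,60],-1],
  [[0,0,0],[-2,0,60],-1],
])

```text
time: 23.25
ee_pos: [0.6324, -0.1399, 0.1083]
tool_rot: [0.749, 0.663, -0.0, -0.0]
contact_force: [-0.7, -0.7, -0.8]
gripper_width: 0.0534
grip_force: 64.5
```

>>> drive_tool([
  [[0,0,0],[0,0,4],-1],
  [[0,0,0],[0,0,8],-1],
  [[0,0,0],[0,0,11],-1],
  [[0,0,0],[0,0,13],-1],
  [[0,0,0],[0,0,14.5],-1],
  [[0,0,0],[0,0,15.5],-1],
  [[0,0,0],[0,0,15.5],-1],
])

```text
time: 23.95
ee_pos: [0.6325, -0.1399, 0.0929]
tool_rot: [0.749, 0.663, -0.0, -0.0]
contact_force: [-0.7, -0.5, -1.4]
gripper_width: 0.0536
grip_force: 64.5
```

>>> drive_tool([
  [[0,0,0],[0,0,0.6],-1],
  [[0,0,0],[0,0,1.2],-1],
  [[0,0,0],[0,0,1.8],-1],
  [[0,0,0],[0,0,1.8],-1],
])

```text
time: 24.35
ee_pos: [0.6327, -0.14, 0.0919]
tool_rot: [0.749, 0.663, 0.0, 0.0]
contact_force: [-2.8, 0.8, 8.1]
gripper_width: 0.0535
grip_force: 65.4
```

>>> drive_tool([
  [[0,0,0],[0,0,0.5],-1],
  [[0,0,0],[0,0,0.5],1],
  [[0,0,0],[0,0,0.5],1],
  [[0,0,0],[0,0,-0.5],1],
  [[0,0,0],[0,0,-15],1],
  [[0,0,0],[0,0,-50],1],
  [[0,0,0],[0,0,-95],1],
  [[0,0,0],[0,0,-125],1],
  [[0,0,0],[0,0,-125],-0.2],
  [[0,0,0],[0,0,-125],-0.2],
])

```text
time: 25.35
ee_pos: [0.6327, -0.14, 0.2175]
tool_rot: [0.749, 0.663, 0.0, 0.001]
contact_force: [-0.3, -1.1, -0.3]
gripper_width: 0.0591
grip_force: 0.0
```

```bash
python3 - <<'E'
from h import *
from go import go
H=np.array([.6249,-.2081])
im=optics.snapshot('side');cv2.imwrite('pics/side7.png',im[:,:,::-1])
for n,uv,z in (('top',(420.3,172.7),.147),('top',(420.5,170.5),.165),('side',(345.1,142.6),.147)):
    k=ray(n,uv,z)[:2];d=k-H;print(n,k.round(4),np.linalg.norm(d).round(4),'theta',np.degrees(np.arctan2(d[1],d[0])).round(1)-83,
      )
for d in finder.spot_point('side','latch_knob'): uv=np.array(d['point'])*S;k=ray('side',uv,.147)[:2];e=k-H;print(d['score'],uv,k,np.linalg.norm(e),np.degrees(np.arctan2(e[1],e[0]))-83)
for n in ('side','top'):
  for th in (80,85,90,95,100):
    a=np.radians(83+th);print(n,th,proj(n,[[*(H+.085*np.array([np.cos(a),np.sin(a)])),.165]]).round(1))
go(.5399,-.1975,.2,173)
E
```

```text
top [ 0.5392 -0.218 ] 0.0863 theta -256.4
top [ 0.5402 -0.2147] 0.085 theta -258.6
side [ 0.5322 -0.2043] 0.0928 theta 94.69999999999999
0.61 [293.12 167.52] [ 0.58540634 -0.0275685 ] 0.18480089687328877 19.339813628548967
0.52 [345.984 142.32 ] [ 0.53086604 -0.20694699] 0.09404103031107476 96.29749710588388
side 80 [[338.  139.8]]
side 85 [[340.  138.8]]
side 90 [[341.7 137.7]]
side 95 [[343.3 136.5]]
side 100 [[344.7 135.2]]
top 80 [[406.2 169.3]]
top 85 [[409.5 170. ]]
top 90 [[412.8 170.5]]
top 95 [[416.2 170.7]]
top 100 [[419.5 170.6]]
t 25.45 ee [ 0.632  -0.14    0.2157] psi 83.01 F [-1.4  0.3 -0.6] w 0.0441 turn [-1.000e-03 -1.000e-03 -1.571e+00] shift [-68.3 -84.4  15.8]
```

>>> drive_tool([
  [[0,0,-0.89],[-40,-40,0],-0.1],
  [[0,0,-0.89],[-86,-82,0],-0.1],
  [[0,0,-0.89],[-86,-82,10],-0.1],
  [[0,0,-0.89],[-86,-82,20],-0.1],
  [[0,0,-0.89],[-86,-82,24],-0.1],
  [[0,0,-0.89],[-86,-82,24],-0.1],
  [[0,0,-0.89],[-86,-82,24],-0.1],
])

```text
time: 26.15
ee_pos: [0.5401, -0.2153, 0.1913]
tool_rot: [0.39, 0.921, 0.0, -0.001]
contact_force: [-0.1, -0.7, 0.3]
gripper_width: 0.0383
grip_force: 0.0
```

>>> drive_tool([
  [[0,0,-0.89],[0,0,0],-0.1],
  [[0,0,-0.89],[0,0,0],-0.1],
  [[0,0,-0.89],[0,0,0],-0.1],
  [[0,0,-0.89],[0,0,0],-0.1],
  [[0,0,-0.89],[0,0,0],-0.1],
  [[0,0,-0.89],[0,0,0],-0.1],
  [[0,0,-0.89],[0,0,0],-0.1],
  [[0,0,-0.89],[0,0,0],-0.1],
])

```text
time: 26.95
ee_pos: [0.5405, -0.2152, 0.1919]
tool_rot: [-0.04, 0.999, 0.0, -0.0]
contact_force: [-0.6, 0.3, -0.2]
gripper_width: 0.0388
grip_force: 0.0
```

```bash
python3 go.py .5402 -.2155 .136 185; python3 - <<'E'
from h import *
im=optics.snapshot('side');cv2.imwrite('pics/side8.png',im[:,:,::-1]);t=optics.snapshot('top')
cv2.imwrite('pics/c8.png',cv2.resize(np.hstack([im[80:200,270:400,::-1],t[90:210,330:460,::-1]]),(800,370),interpolation=cv2.INTER_CUBIC))
E
```

```text
t 26.95 ee [ 0.5405 -0.2152  0.1919] psi -175.4 F [-0.6  0.3 -0.2] w 0.0388 turn [ 0.001 -0.    -0.007] shift [ 0.3 -0.3 55.9]
```

View pics/c8.png

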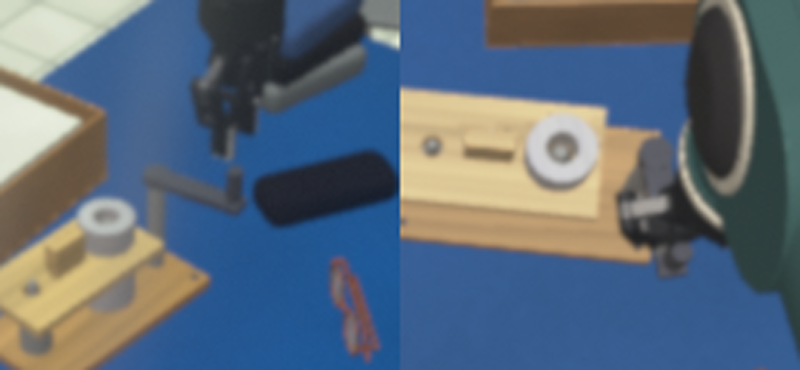

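Crop: the collar sits home around the thick post. The fingers at (227,150) and (250,130) straddle the knob at (235,172). Lower around it.

>>> drive_tool([
  [[0,0,0],[0,0,10],-0.1],
  [[0,0,0],[0,0,18],-0.1],
  [[0,0,0],[0,0,26],-0.1],
  [[0,0,0],[0,0,34],-0.1],
  [[0,0,0],[0,0,42],-0.1],
  [[0,0,0],[0,0,50],-0.1],
  [[0,0,0],[0,0,54],-0.1],
  [[0,0,0],[0,0,54],-0.1],
])

```text
time: 27.85
ee_pos: [0.5404, -0.2152, 0.1376]
tool_rot: [-0.044, 0.999, 0.0, -0.0]
contact_force: [-0.0, 0.2, 0.4]
gripper_width: 0.0388
grip_force: 0.0
```

```bash
cat > arc.py <<'E'
import sys
from h import *
H=np.array([.6249,-.2081]);s=telemetry.get_state();r=R.from_quat(s['tool_rot']);p=s['ee_pos']
psi=np.degrees(np.arctan2(*r.as_matrix()[[1,0],0]))%360;print(s['time'],p,psi,s['contact_force'].round(1))
for th in map(float,sys.argv[1:]):
    a=np.radians(83+th);t=np.array([*(H+.085*np.array([np.cos(a),np.sin(a)])),.137]);d=r.inv().apply(t-p)*1000
    print(th,'turn',round(np.radians(psi-83-th),3),'shift',d.round(1))
E
python3 arc.py 97 92 87 82 77 72 67 62 57 52
```

```text
27.85 [ 0.54042118 -0.21523799  0.13764182] 184.9943812177632 [-0.   0.2  0.4]
97.0 turn 0.087 shift [-0.1  7.2  0.6]
92.0 turn 0.174 shift [-1.1 14.5  0.6]
87.0 turn 0.262 shift [-2.7 21.7  0.7]
82.0 turn 0.349 shift [-4.9 28.8  0.7]
77.0 turn 0.436 shift [-7.7 35.7  0.7]
72.0 turn 0.524 shift [-11.2  42.2   0.7]
67.0 turn 0.611 shift [-15.1  48.5   0.7]
62.0 turn 0.698 shift [-19.7  54.4   0.7]
57.0 turn 0.785 shift [-24.7  59.9   0.7]
52.0 turn 0.873 shift [-30.1  64.9   0.7]
```

>>> drive_tool([
  [[0,0,0.087],[0,7,0.5],-0.1],
  [[0,0,0.174],[-1,14.5,0.5],-0.1],
  [[0,0,0.262],[-2.7,21.7,0.5],-0.1],
  [[0,0,0.349],[-5,29,0.5],-0.1],
  [[0,0,0.436],[-7.7,35.7,0.5],-0.1],
  [[0,0,0.524],[-11,42,0.5],-0.1],
  [[0,0,0.611],[-15,48.5,0.5],-0.1],
  [[0,0,0.698],[-19.7,54.4,0.5],-0.1],
  [[0,0,0.785],[-24.7,60,0.5],-0.1],
  [[0,0,0.873],[-30,65,0.5],-0.1],
])

```text
time: 28.85
ee_pos: [0.5652, -0.1478, 0.1381]
tool_rot: [0.385, 0.923, -0.0, 0.0]
contact_force: [-0.4, -1.5, -0.6]
gripper_width: 0.0387
grip_force: 0.3
```

```bash
python3 arc.py 47 42 37 32 27 22 17 12 7 2
```

```text
28.85 [ 0.56519173 -0.14776091  0.13813969] 134.77357048707353 [-0.4 -1.5 -0.6]
47.0 turn 0.083 shift [-0.2  7.   1.1]
42.0 turn 0.171 shift [-1.1 14.3  1.1]
37.0 turn 0.258 shift [-2.7 21.6  1.1]
32.0 turn 0.345 shift [-4.9 28.6  1.1]
27.0 turn 0.432 shift [-7.7 35.5  1.2]
22.0 turn 0.52 shift [-11.1  42.1   1.2]
17.0 turn 0.607 shift [-15.1  48.4   1.2]
12.0 turn 0.694 shift [-19.6  54.3   1.2]
7.0 turn 0.781 shift [-24.5  59.8   1.2]
2.0 turn 0.869 shift [-30.   64.8   1.2]
```

>>> drive_tool([
  [[0,0,0.083],[0,7,1],-0.1],
  [[0,0,0.171],[-1,14.3,1],-0.1],
  [[0,0,0.258],[-2.7,21.6,1],-0.1],
  [[0,0,0.345],[-5,28.6,1],-0.1],
  [[0,0,0.432],[-7.7,35.5,1],-0.1],
  [[0,0,0.52],[-11,42,1],-0.1],
  [[0,0,0.607],[-15,48.4,1],-0.1],
  [[0,0,0.694],[-19.6,54.3,1],-0.1],
  [[0,0,0.781],[-24.5,59.8,1],-0.1],
  [[0,0,0.869],[-30,65,1],-0.1],
])

```text
time: 29.85
ee_pos: [0.6324, -0.1231, 0.1371]
tool_rot: [0.737, 0.676, 0.0, 0.0]
contact_force: [-0.3, -0.5, 0.4]
gripper_width: 0.0384
grip_force: 0.3
```

```bash
python3 go.py .6334 -.1238 .137 83
```

```text
t 29.85 ee [ 0.6324 -0.1231  0.1371] psi 85.0 F [-0.3 -0.5  0.4] w 0.0384 turn [ 0.    -0.     0.035] shift [-0.6  1.   0.1]
```

>>> drive_tool([
  [[0,0,0.035],[0,3,0],-0.1],
  [[0,0,0.035],[0,6,0],-0.1],
  [[0,0,0.035],[0,8,0],-0.1],
  [[0,0,0.035],[0,10,0],-0.1],
  [[0,0,0.035],[0,10,0],-0.1],
])

```text
time: 30.35
ee_pos: [0.6422, -0.1241, 0.1368]
tool_rot: [0.748, 0.664, 0.0, -0.0]
contact_force: [-0.3, 0.3, 0.1]
gripper_width: 0.0382
grip_force: 0.0
```

>>> drive_tool([
  [[0,0,0],[0,1,0],-0.1],
  [[0,0,0],[0,2,0],-0.1],
  [[0,0,0],[0,3,0],-0.1],
  [[0,0,0],[0,3,0],-0.1],
])

```text
time: 30.75
ee_pos: [0.6445, -0.1244, 0.1367]
tool_rot: [0.748, 0.664, -0.0, -0.001]
contact_force: [-4.9, 1.6, 3.4]
gripper_width: 0.0384
grip_force: 2.7
```

>>> drive_tool([
  [[0,0,0],[0,1,0],-0.1],
  [[0,0,0],[0,2,0],-0.1],
  [[0,0,0],[0,2,0],-0.1],
])

```text
time: 31.05
ee_pos: [0.6449, -0.1244, 0.1364]
tool_rot: [0.748, 0.664, -0.002, -0.002]
contact_force: [-19.2, 3.5, 10.9]
gripper_width: 0.0387
grip_force: 9.8
```

End stop reached (19 N, no more travel). Back off and lift clear.

>>> drive_tool([
  [[0,0,0],[0,-7,0],-0.1],
  [[0,0,0],[0,-12,0],-0.1],
  [[0,0,0],[0,-12,0],-0.1],
  [[0,0,0],[0,-12,-30],-0.1],
  [[0,0,0],[0,-12,-70],-0.1],
  [[0,0,0],[0,-12,-110],-0.1],
  [[0,0,0],[0,-12,-130],-0.1],
  [[0,0,0],[0,-12,-130],-0.1],
])

```text
time: 31.85
ee_pos: [0.6365, -0.1234, 0.2703]
tool_rot: [0.748, 0.664, 0.002, 0.002]
contact_force: [0.3, 0.8, -0.7]
gripper_width: 0.0385
grip_force: 0.0
```

>>> drive_tool([
  [[0,0,0],[0,-150,-20],0],
  [[0,0,0],[0,-150,-20],0],
  [[0,0,0],[0,-150,-20],0],
  [[0,0,0],[0,-150,-20],0],
  [[0,0,0],[0,-150,-20],0],
  [[0,0,0],[0,-150,-20],0],
])

```text
time: 32.45
ee_pos: [0.4869, -0.1057, 0.2865]
tool_rot: [0.748, 0.664, 0.0, -0.0]
contact_force: [0.9, 0.3, -0.1]
gripper_width: 0.0425
grip_force: 0.0
```

```bash
python3 - <<'E'
from h import *
H=np.array([.6249,-.2081])
for n in ('side','top'):
    im=optics.snapshot(n);cv2.imwrite(f'pics/{n}9.png',im[:,:,::-1])
    for t in('latch_knob','collar'):
        print(n,t,[(round(float(d['score']),2),(np.array(d['point'])*S).round(1)) for d in finder.spot_point(n,t)])
    for th in (0,5): 
        a=np.radians(83+th);print('pred knob',th,proj(n,[[*(H+.085*np.array([np.cos(a),np.sin(a)])),.147]]).round(1))
    print('pred collar',proj(n,[[.633,-.1385,.1]]).round(1))
print(telemetry.get_state()['ee_pos'],telemetry.get_state()['time'])
E
```

```text
side latch_knob [(0.63, array([301.7, 146.8])), (0.52, array([317.1, 137.5]))]
side collar [(0.77, array([302.8, 152.6])), (0.54, array([375.5, 142.9]))]
pred knob 0 [[300.  143.4]]
pred knob 5 [[301.9 144.4]]
pred collar [[303.9 153.8]]
top latch_knob [(0.74, array([486.2, 182.3]))]
top collar [(0.56, array([361.6, 137.6]))]
pred knob 0 [[377.1 132.6]]
pred knob 5 [[376.9 135.8]]
pred collar [[381.1 139.6]]
[ 0.48648695 -0.10530914  0.28632522] 32.75
```

```bash
python3 -c "
from cell import ticket
print(ticket.close_job())"
```

```text
the job is handed in; nothing more can be done
None
```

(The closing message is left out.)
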